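# Get the numbering head out from behind the supplies

## Task

The steel numbering head stands at the back of the grey tray, hemmed in by the ink tin, the square bottle and the wire reel. First clear all three of these onto the black rubber mat, standing upright, without shifting the head; then put the head upright in the rimmed nest of the steel plate, lined up with the nest; and only then stand the tin, the bottle and the reel back in the tray, each just where it stood at the start. Leave the roll of tape, the wooden block and the wrench alone.

Things in the scene. Friction and masses are not known exactly. Their poses are not given: they have to be found in the camera images.
- tray: Grey sheet-metal tray fixed to the bench, 190 (x) by 260 (y) mm, walls 5 mm thick, rim 25 mm above the bench, inner floor 5 mm above the bench. Origin: centre of its underside, on the bench. The head stands at the back (+x half, y near 0) and the three supplies to its left, to its right and in front of it (-x), in any arrangement, with only about 5 to 15 mm between each and the head.
- mat: Black square rubber mat fixed to the bench, 200 by 200 mm, 4 mm thick: the side area. It may lie left or right of the tray (the plate is on the other side). Origin: centre of its underside; x and y along its edges.
- plate: Dark steel setting plate fixed to the bench, 116 (x) by 132 (y) by 12 mm, with a brighter raised rim 7 mm high and 8 mm wide round a shallow nest of 52 (x) by 68 (y) mm inside, in which the numbering head goes, its x along the plate's x (either way round). The nest is centred over the origin and its floor is 12 mm above the bench. Origin: centre of its underside, on the bench.
- head: Numbering head: a low plain steel block 36 (x) by 52 (y) by 44 mm high with five small number wheels showing on top (to 48 mm). 0.4 kg. Origin: centre of its underside.
- tin: Round bare-metal ink tin with a white paper label round its side and a dark disc on its lid, 54 mm in diameter at its lid (from 92 mm up) and at its foot, 52 mm between, 105 mm high, closed. About 0.4 kg. Origin: centre of its underside; z up along its axis.
- bottle: White plastic bottle with a square body 46 by 46 mm and 92 mm high, grey round screw cap 32 mm in diameter on a short neck, 116 mm high in all, closed. About 0.2 kg. Origin: centre of its underside; x and y square to its sides.
- reel: Reel of stitching wire standing on end: black flanges 54 mm in diameter (lower 12 mm thick, upper 20 mm thick, from 90 to 110 mm up), copper-wound core 46 mm in diameter between, 110 mm high. About 0.35 kg. Origin: centre of its underside; z up along its axis.
- tape: Bystander: cardboard-brown roll of tape lying flat on the bench on the robot's side of the tray, 84 mm in diameter, 25 mm high. Origin: centre of its underside.
- block: Bystander: small wooden spacing block, 35 (x) by 100 (y) by 22 mm, on the bench beyond the tray. Origin: centre of its underside.
- wrench: Bystander: steel wrench about 150 mm long lying on the bench beyond the tray, along its own x. Origin: about the middle of its underside.

How it is judged:
On the way, in this order (a step that is already met when the one before it is completed fails the run):
1. tin, bottle and reel all stand upright and released on the rubber mat, the head still where it was (within 20 mm) (x of tin in the frame of mat between -0.095 and 0.095 m and y of tin in the frame of mat between -0.095 and 0.095 m and height (world z) of each of tin, bottle, reel below 0.012 m and angle between each of tin, bottle, reel's own z axis and vertical below 0.12 rad and linear speed of each of tin, bottle, reel below 0.03 m/s and contact force between the fingers and tin below 0.3 N and x of bottle in the frame of mat between -0.095 and 0.095 m and y of bottle in the frame of mat between -0.095 and 0.095 m and contact force between the fingers and bottle below 0.3 N and x of reel in the frame of mat between -0.095 and 0.095 m and y of reel in the frame of mat between -0.095 and 0.095 m and contact force between the fingers and reel below 0.3 N and distance of head from where it was at the start of the episode below 0.02 m), for 0.2 s.
2. the head is seated and released in the nest while tin, bottle and reel still stand on the mat (horizontal distance between head and plate below 0.012 m and z of head in the frame of plate below 0.017 m and angle between head's own z axis and vertical below 0.1 rad and angle between the x axis of head and the x axis of plate, either way round below 0.25 rad and linear speed of each of head, tin, bottle, reel below 0.03 m/s and contact force between the fingers and head below 0.3 N and x of tin in the frame of mat between -0.095 and 0.095 m and y of tin in the frame of mat between -0.095 and 0.095 m and height (world z) of each of tin, bottle, reel below 0.012 m and angle between each of tin, bottle, reel's own z axis and vertical below 0.12 rad and contact force between the fingers and tin below 0.3 N and x of bottle in the frame of mat between -0.095 and 0.095 m and y of bottle in the frame of mat between -0.095 and 0.095 m and contact force between the fingers and bottle below 0.3 N and x of reel in the frame of mat between -0.095 and 0.095 m and y of reel in the frame of mat between -0.095 and 0.095 m and contact force between the fingers and reel below 0.3 N), for 0.2 s.
At the end, for the whole second after the job is handed in: The head stands upright in the nest (origin within 12 mm of the nest's centre, flat on its floor, lined up within 0.25 rad); the tin, the bottle and the reel each stand upright within 15 mm of where they stood at the start; all released and at rest (horizontal distance between head and plate below 0.012 m and z of head in the frame of plate below 0.017 m and angle between head's own z axis and vertical below 0.1 rad and angle between the x axis of head and the x axis of plate, either way round below 0.25 rad and linear speed of each of head, tin, bottle, reel below 0.03 m/s and contact force between the fingers and head below 0.3 N and distance of each of tin, bottle, reel from where it was at the start of the episode below 0.015 m and angle between each of tin, bottle, reel's own z axis and vertical below 0.12 rad and contact force between the fingers and tin below 0.3 N and contact force between the fingers and bottle below 0.3 N and contact force between the fingers and reel below 0.3 N); the robot touches nothing.
It fails at once if tape shifted by more than 20 mm (distance of tape from where it was at the start of the episode above 0.02 m).
It fails at once if block shifted by more than 20 mm (distance of block from where it was at the start of the episode above 0.02 m).
It fails at once if wrench shifted by more than 20 mm (distance of wrench from where it was at the start of the episode above 0.02 m).
It also fails if it takes over 136 s, if anything falls off the work surface, if the arm or the gripper's body presses on something with over 40 N, if the wrist force passes 120 N, or if a joint passes its speed limit or range.

## Robot

A 6-joint arm with a two-finger parallel gripper is mounted at the origin on the work surface. World frame = base frame: x ahead of the robot, y to its left, z up, the work surface at z = 0. Lengths are in m, angles in rad, forces in N, time in s.
With the tool pointing down it reaches from about 0.4 to 0.825 m from the base axis. Payload 7 kg.
Tool frame: the origin (TCP) lies on the mounting face of the last link; the fingertips stand 178 mm ahead of it and the grasp point (between the pads) lies 159 mm ahead of it; z points along the fingers, y is the direction in which the jaws open and shut (so a half turn about z gives the same grasp; the last joint's range is limited). The gripper opens to 88 mm and grips with 3 to 60 N. Pads are 19 mm wide; open, the fingers measure 130 mm over their backs; the gripper's body (78 mm by 193 mm) begins 47 mm behind the grasp point.
Start: joints at [1.512, 0.359, 0.012, 0, -1.224, -0.288], TCP at [0.229, 0.635, 0.405] pointing down, gripper open.
Joint ranges: [-3.07, 3.07], [-1.43, 2.12], [-1.02, 1.25], [-3.03, 1.67], [-3.05, -0], [-3.03, 3.03]. Speed limits (rad/s): [2.39, 2.39, 3.01, 3.14, 3.14, 3.14].

## Interface

Orientations are given as [roll, pitch, yaw] about the fixed x, y, z axes, in that order (R = Rz(yaw) Ry(pitch) Rx(roll)).
In Python, from station import * gives the robot as it stands.
- The arm moves only by the tool arm_command, never from a script. Its argument "targets" is a list of rows, each a list of 3 entries, a list of its own where there are three numbers: the turn, a rotation vector about the world's x, y, z in rad, then the shift along the world's x, y, z in mm, then the closure, from 0 (fully open) to 1 (shut). In form: [[[wx, wy, wz], [tx, ty, tz], fingers], ...]. A call has 1 to 8 rows; each row shifts and turns the commanded pose from where the row before left it; what a row does not reach is not made up. A row lasts 1/10 s, in which the tool goes at most 50 mm and 8.59 degrees, less where a joint would pass 70% of its speed; a pose out of reach is approached as far as the arm can. A call with a gripper value outside its range is refused whole. The fingers move at their own pace and stop on an object; "squeeze" is the grip in N (left out, the last holds). Time passes only in rows, so rows that do not move let the fingers close. It gives the time, the measured TCP pose, the force and the opening at its end, in the units of the state.
- get_state(): the state, without advancing time (a new reading comes with each control period).
- grab_frame(name): name is "scene" or "top" or "wrist"; returns (picture, depth): 400x640x3 uint8, red, green, blue; 400x640 float32, m along the optical axis (not along the pixel's ray), 0 where there is no reading.
- camera_params(name): a dict with "mtx" (3x3 intrinsics, pixels), "k1" (the pictures are not rectified: a ray, as slopes to the right and down, at radius r is drawn at 1 + k1 r^2 times it, then the intrinsics apply), "eye" and "orientation" of the camera in the world. Camera axes: x right, y down, z forward; pixel columns grow to the right and rows downward; lengths in m; the calibration is good to about 2 mm. A picture is of the moment at which its call begins: read the wrist's pose just before it. camera_params takes no time and is no camera call; for the wrist camera it gives the pose at the moment of the call.
- job_done(): hands the job in, once; it reports no verdict.
The state is a dict: "t": time; "q": joint angles; "qd": joint speeds; "joint_efforts": joint torques, N m; "eef_pos": TCP position; "ee_rot": TCP orientation; "force": force on the tool from outside, world axes, zero at the start; "moment": the same for the moment, N m; "width": finger opening in m.
Only numpy, scipy, OpenCV 4.12 (cv2) and the standard library are available. Lean on these libraries where they do the work, as an engineer would, in place of code of your own. Each camera call takes 0.05 s, during which the arm holds its last target.

## Working session

There is one attempt and no reset: what is moved stays moved. The work goes in short steps, Python scripts to look and compute and a tool call to move; the robot and the scene stay as the last step left them, time stands still between calls to the robot, and variables do not carry over. Pictures are saved under pics/ and viewed, and the job is handed in when it is done.

Besides the shell and the picture viewer there is one more tool, called as name(argument=value, ...), one argument or row to a line, values as JSON. arm_command: Moves the arm, as the interface text tells. Its arguments: {"type":"object","properties":{"targets":{"type":"array"},"squeeze":{"type":"number"}},"required":["targets"]}

```bash
mkdir -p pics; ls
python3 - <<'E'
from station import *
import cv2,numpy as np
s=get_state();print(s)
for n in("scene","top","wrist"):
    p=camera_params(n);print(n,p)
    im,d=grab_frame(n);cv2.imwrite(f"pics/{n}0.png",im[:,:,::-1]);np.savez(f"{n}0.npz",im=im,d=d);print(d.min(),d.max())
E
```

```text
pics
{'t': 0.0, 'q': array([ 1.51208684e+00,  3.59403876e-01,  1.10305864e-02, -3.55318478e-04,
       -1.22408590e+00, -2.88102932e-01]), 'qd': array([ 0.00025807, -0.00024489,  0.00075317,  0.00076571, -0.00030166,
       -0.00093627]), 'joint_efforts': array([ 4.28449739e-04, -5.82712626e+01,  2.93059981e+01,  6.99729100e+00,
        7.09085565e-03, -1.57884360e-04]), 'eef_pos': array([0.22936535, 0.63462319, 0.4036982 ]), 'ee_rot': array([ 3.13990342e+00, -1.52270826e-04, -3.46933304e-01]), 'force': array([-0.45117778, -0.05285144,  0.75211481]), 'moment': array([-0.00242874, -0.03222617,  0.00671875]), 'width': 0.08743437025410605}
scene {'mtx': array([[419.40583543,   0.        , 321.34292867],
       [  0.        , 419.40583543, 190.81030315],
       [  0.        ,   0.        ,   1.        ]]), 'k1': -0.042732018848765055, 'eye': array([1.12469802, 0.15200415, 0.89528351]), 'orientation': array([-2.54493606,  0.0037992 ,  1.84983655])}
0.0 2.924893
top {'mtx': array([[483.59324504,   0.        , 325.4666742 ],
       [  0.        , 483.59324504, 196.3088341 ],
       [  0.        ,   0.        ,   1.        ]]), 'k1': 0.006040525227143594, 'eye': array([0.44048267, 0.01234805, 1.25202402]), 'orientation': array([-3.01368122, -0.02772963, -1.54380147])}
0.0 2.183824
wrist {'mtx': array([[336.60235489,   0.        , 321.76984762],
       [  0.        , 336.60235489, 196.31948872],
       [  0.        ,   0.        ,   1.        ]]), 'k1': -0.06983754224790047, 'eye': array([0.2943423 , 0.61184811, 0.38362792]), 'orientation': array([ 2.88411123e+00, -1.61871833e-03, -1.91818601e+00])}
0.0 1.0613753
```

View pics/top0.png

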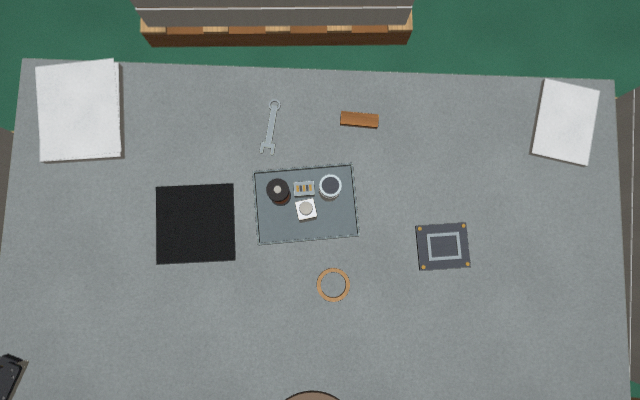

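View pics/scene0.png

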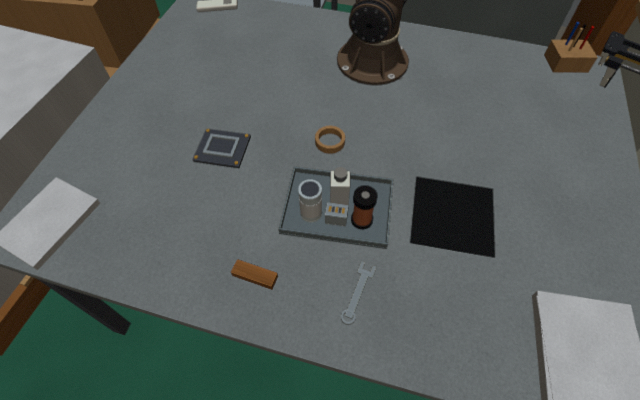

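View pics/wrist0.png

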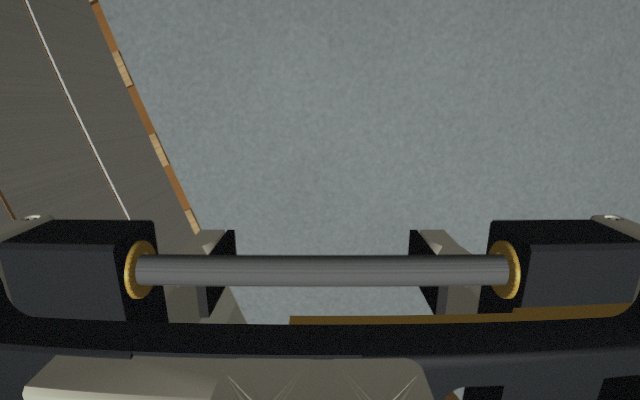

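The top view shows the mat on the left at (195,223), the tray at (306,203) and the plate on the right at (444,246). In the tray are the reel at (278,188), the head at (304,188), the tin at (330,186) and the bottle at (306,209). The wrist view doesn't show the tray yet.

```bash
cat > h.py <<'E'
from station import *
import cv2,numpy as np
from scipy.spatial.transform import Rotation as Ro
def rays(p,px):
    px=np.asarray(px,float).reshape(-1,1,2)
    u=cv2.undistortPoints(px,p['mtx'],np.array([p['k1'],0,0,0,0.])).reshape(-1,2)
    return (Ro.from_euler('xyz',p['orientation']).as_matrix()@np.c_[u,np.ones(len(u))].T).T
def onplane(p,px,z):
    r=rays(p,px);return p['eye']+r*((z-p['eye'][2])/r[:,2])[:,None]
def tri(pa,a,pb,b):
    ra=rays(pa,[a])[0];rb=rays(pb,[b])[0];ra/=np.linalg.norm(ra);rb/=np.linalg.norm(rb)
    s=np.linalg.lstsq(np.c_[ra,-rb],pb['eye']-pa['eye'],rcond=None)[0]
    A=pa['eye']+s[0]*ra;B=pb['eye']+s[1]*rb
    return (A+B)/2,np.linalg.norm(A-B)
def proj(p,P):
    R=Ro.from_euler('xyz',p['orientation']).as_matrix();c=(np.atleast_2d(P)-p['eye'])@R
    u=c[:,:2]/c[:,2:];r2=(u**2).sum(1,keepdims=True);u=u*(1+p['k1']*r2)
    return np.c_[u[:,0]*p['mtx'][0,0]+p['mtx'][0,2],u[:,1]*p['mtx'][1,1]+p['mtx'][1,2]]
def cloud(p,d):
    v,u=np.mgrid[:d.shape[0],:d.shape[1]]
    r=rays(p,np.c_[u.ravel(),v.ravel()]).reshape(d.shape+(3,))
    return p['eye']+r*d[...,None]   # z-forward component of ray is 1
def snap(n,tag):
    s=get_state();p=camera_params(n);im,d=grab_frame(n)
    cv2.imwrite(f"pics/{n}{tag}.png",im[:,:,::-1]);np.savez(f"{n}{tag}.npz",im=im,d=d,p=np.array(p,dtype=object),s=np.array(s,dtype=object));return im,d,p,s
def load(n,tag):
    z=np.load(f"{n}{tag}.npz",allow_pickle=True);return z['im'],z['d'],z['p'].item()
E
python3 - <<'E'
from h import *
p=camera_params('top');d=np.load('top0.npz')['d'];C=cloud(p,d)
for nm,px,z in [('reel',(278,188),.11),('head',(304,188),.044),('tin',(330,186),.105),('bottle',(306,209),.116),('mat',(195,223),.004),('tray',(306,203),.005),('plate',(444,246),.012),('tape',(333,285),.025),('tapeR',(333,270),.025)]:
    print(nm,onplane(p,[px],z)[0].round(4),C[px[1],px[0]].round(4))
m=cv2.inRange(np.load('top0.npz')['im'],(0,0,0),(40,40,40))
for nm,q in [('mat',[(156,185),(233,184),(235,262),(157,264)]),('plate',[(416,225),(465,222),(469,268),(419,271)]),('tray',[(254,172),(351,165),(357,236),(260,243)])]:
    print(nm,onplane(p,q,{'mat':.004,'plate':.012,'tray':.025}[nm])[:,:2].round(4).tolist())
E
```

```text
reel [0.6047 0.0982 0.11  ] [0.6035 0.0975 0.1184]
head [0.6162 0.0378 0.044 ] [0.6149 0.0376 0.0533]
tin [ 0.6141 -0.0257  0.105 ] [ 0.6132 -0.0255  0.111 ]
bottle [0.5559 0.0299 0.116 ] [0.5552 0.0298 0.1225]
mat [0.5227 0.3147 0.004 ] [0.5224 0.3134 0.0093]
tray [0.5828 0.0321 0.005 ] [0.5695 0.0303 0.1211]
plate [ 0.4816 -0.3257  0.012 ] [ 0.4814 -0.3241  0.0178]
tape [ 0.3762 -0.0423  0.025 ] [ 3.75e-01 -4.34e-02  2.00e-04]
tapeR [ 0.4133 -0.0414  0.025 ] [ 0.4134 -0.0412  0.0281]
mat [[0.618, 0.4207], [0.6268, 0.2231], [0.4264, 0.2077], [0.4163, 0.4037]]
plate [[0.5334, -0.2533], [0.5449, -0.3806], [0.4274, -0.3897], [0.4163, -0.2613]]
tray [[0.6565, 0.1676], [0.6828, -0.0812], [0.5002, -0.1001], [0.4757, 0.1442]]
```

Run:
```python
from h import *
s=get_state();p=camera_params('wrist')
T=Ro.from_euler('xyz',s['ee_rot']);c=Ro.from_euler('xyz',p['orientation'])
print(T.inv().apply(p['eye']-s['eef_pos']),T.inv().apply(c.as_matrix().T))
for yaw in(0,-np.pi/2):
    T2=Ro.from_euler('xyz',[np.pi,0,yaw]); f=T2*T.inv()*c
    print(yaw,f.as_matrix()[:,2],T2.apply(T.inv().apply(p['eye']-s['eef_pos'])))
```

```text
[ 0.06883829 -0.00066918  0.02019007] [[-4.86683270e-04  9.99999873e-01 -1.27091413e-04]
 [-9.66986401e-01 -5.03002553e-04 -2.54827485e-01]
 [-2.54827517e-01 -1.12460585e-06  9.66986524e-01]]
0 [-2.54827517e-01  1.12460585e-06 -9.66986524e-01] [ 0.06883829  0.00066918 -0.02019007]
-1.5707963267948966 [ 1.12460585e-06  2.54827517e-01 -9.66986524e-01] [ 0.00066918 -0.06883829 -0.02019007]
```

arm_command(
  targets=[
    [[0,0,-0.08],[15,-22,0],0],
    [[0,0,-0.08],[23,-33,0],0],
    [[0,0,-0.08],[23,-33,0],0],
    [[0,0,-0.08],[23,-33,0],0],
    [[0,0,-0.08],[23,-33,0],0],
    [[0,0,-0.08],[23,-33,0],0],
    [[0,0,-0.08],[23,-33,0],0],
    [[0,0,-0.08],[23,-33,0],0],
  ],
)

```text
t: 0.95
eef_pos: [0.406, 0.3803, 0.4046]
ee_rot: [3.141, 0.0, -0.99]
force: [0.7, 0.8, -0.6]
width: 0.0878
```

arm_command(
  targets=[
    [[0,0,-0.08],[23,-33,0],0],
    [[0,0,-0.08],[23,-33,0],0],
    [[0,0,-0.08],[23,-33,0],0],
    [[0,0,-0.08],[23,-33,0],0],
    [[0,0,-0.08],[23,-33,0],0],
    [[0,0,-0.08],[23,-33,0],0],
    [[0,0,-0.08],[23,-33,0],0],
    [[0,0,-0.024],[23,-33,0],0],
  ],
)

```text
t: 1.75
eef_pos: [0.5901, 0.1163, 0.4045]
ee_rot: [3.141, 0.0, -1.574]
force: [1.0, 0.7, 0.3]
width: 0.0878
```

arm_command(
  targets=[
    [[0,0,0],[0,0,0],0],
    [[0,0,0],[0,0,0],0],
    [[0,0,0],[0,0,0],0],
  ],
)

```text
t: 2.05
eef_pos: [0.5891, 0.1181, 0.4044]
ee_rot: [3.141, -0.0, -1.571]
force: [0.2, 0.8, 0.0]
width: 0.0876
```

Run:
```python
from h import *
im,d,p,s=snap('wrist','1');print(s['t'],s['eef_pos'],s['ee_rot'],s['q'],p['eye'])
```

```text
2.05 [0.58914652 0.1180723  0.40444532] [ 3.14116624e+00 -1.34055697e-05 -1.57054356e+00] [ 5.22615424e-01  2.38088572e-01 -1.58330968e-01 -2.18007994e-04
 -1.17475303e+00 -5.22278521e-01] [0.589809   0.05013704 0.38424603]
```

View pics/wrist1.png

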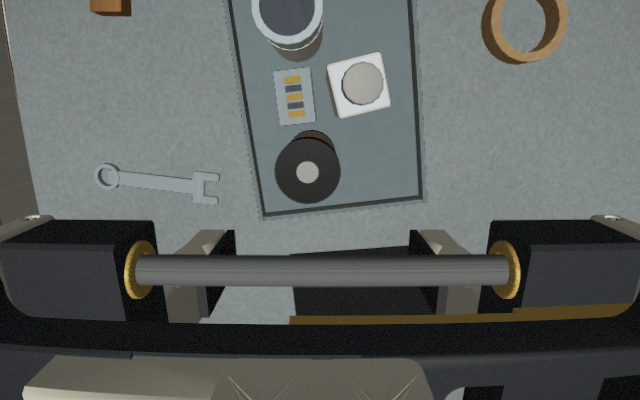

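The first wrist view shows the reel top at (308,170), the head at (294,96), the bottle at (359,84) and the tin cut off at the top edge. I'll shift 50 mm and take a second view.

arm_command(
  targets=[
    [[0,0,0],[0,-30,0],0],
    [[0,0,0],[0,-20,0],0],
    [[0,0,0],[0,0,0],0],
    [[0,0,0],[0,0,0],0],
  ],
)

```text
t: 2.5
eef_pos: [0.5891, 0.0684, 0.4049]
ee_rot: [-3.141, 0.0, -1.57]
force: [0.5, 0.3, -0.3]
width: 0.0872
```

Run:
```python
from h import *
im,d,p,s=snap('wrist','2');print(s['t'],s['eef_pos'],s['ee_rot'],p['eye'])
```

```text
2.5 [0.58911197 0.06842193 0.40494971] [-3.14112157e+00  3.42344512e-04 -1.57020556e+00] [5.89822004e-01 4.98925124e-04 3.84737626e-01]
```

View pics/wrist2.png

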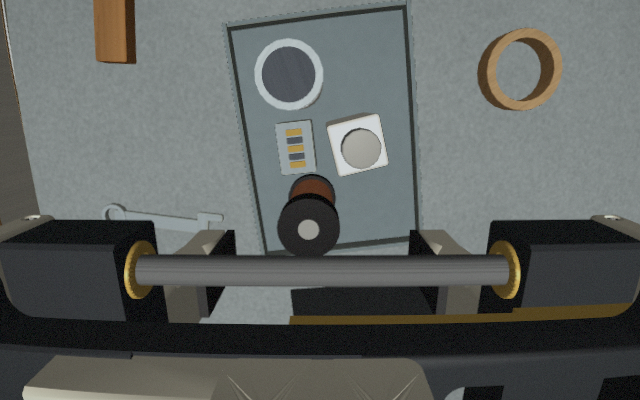

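The second wrist view shows the tin lid whole at (289,75), the head at (295,147), the cap at (361,149) and the reel top at (309,227). The plate isn't in view. Next I'll segment these.

```bash
cat > m1.py <<'E'
from h import *
V={t:load('wrist',t) for t in('1','2')}
def big(m,seed):
    n,l,st,c=cv2.connectedComponentsWithStats(m.astype(np.uint8))
    k=l[seed[1],seed[0]]
    if k==0:
        ys,xs=np.nonzero(m);i=np.argmin((xs-seed[0])**2+(ys-seed[1])**2);k=l[ys[i],xs[i]]
    mm=(l==k).astype(np.uint8)
    c=max(cv2.findContours(mm,cv2.RETR_EXTERNAL,cv2.CHAIN_APPROX_NONE)[0],key=cv2.contourArea)
    return mm,c
def sub(t,box):
    im,d,p=V[t];x0,y0,x1,y1=box;m=np.zeros(im.shape[:2],bool);m[y0:y1,x0:x1]=True;return cv2.cvtColor(im,cv2.COLOR_RGB2HSV).astype(int),im.astype(int),m,p
E
python3 - <<'E'
from m1 import *
for t,pts in (('1',[(308,172),(285,165),(300,140),(308,185),(291,10),(262,15),(360,84),(335,70),(335,110),(280,80),(255,110),(370,180)]),('2',[(309,229),(289,75),(262,60),(361,149),(335,160),(300,127),(260,140)])):
    im,d,p=V[t];h=cv2.cvtColor(im,cv2.COLOR_RGB2HSV)
    for q in pts:print(t,q,im[q[1],q[0]],h[q[1],q[0]],d[q[1],q[0]])
E
```

```text
1 (308, 172) [160 159 152] [ 26  13 160] 0.27346036
1 (285, 165) [50 51 49] [45 10 51] 0.2718583
1 (300, 140) [58 53 54] [174  22  58] 0.2672924
1 (308, 185) [48 47 46] [15 11 48] 0.2758046
1 (291, 10) [79 84 86] [99 21 86] 0.24721263
1 (262, 15) [75 77 85] [114  30  85] 0.2470507
1 (360, 84) [169 170 162] [ 34  12 170] 0.24906188
1 (335, 70) [203 209 211] [ 98  10 211] 0.27013427
1 (335, 110) [84 84 77] [30 21 84] 0.30343643
1 (280, 80) [146 157 158] [ 93  19 158] 0.31771028
1 (255, 110) [114 126 130] [ 98  31 130] 0.36647698
1 (370, 180) [115 126 128] [ 95  26 128] 0.38759485
2 (309, 229) [152 153 146] [ 34  12 153] 0.28612688
2 (289, 75) [78 85 89] [101  32  89] 0.25829014
2 (262, 60) [178 188 188] [ 90  14 188] 0.25698417
2 (361, 149) [162 163 155] [ 34  13 163] 0.26314455
2 (335, 160) [177 176 169] [ 26  12 177] 0.28946447
2 (300, 127) [151 162 164] [ 95  20 164] 0.32990998
2 (260, 140) [119 132 134] [ 94  29 134] 0.37531012
```

```bash
cat >> m1.py <<'E'
def cen(m,seed,erode=0):
    mm,c=big(m,seed)
    (x,y),ax,a=cv2.fitEllipse(cv2.convexHull(c)) ; M=cv2.moments(c)
    return (x,y),ax,cv2.contourArea(c),(M['m10']/M['m00'],M['m01']/M['m00'])
E
python3 - <<'E'
from m1 import *
# hub of reel
R={}
for t,s in(('1',(308,172)),('2',(309,229))):
    h,im,m,p=sub(t,(s[0]-22,s[1]-22,s[0]+22,s[1]+22));R['hub',t]=cen(m&(h[...,2]>110),s)
    h,im,m,p=sub(t,(s[0]-40,s[1]-36,s[0]+40,s[1]+40 if t=='1' else s[1]+27));
    R['flange',t]=cen(m&(h[...,2]<75)&(h[...,1]<60)|((h[...,2]>110)&m&(np.hypot(*(np.mgrid[:400,:640]-np.array([s[1],s[0]])[:,None,None]))<16)),(s[0]-20,s[1]))
for t,s in(('1',(294,96)),('2',(295,147))):
    h,im,m,p=sub(t,(s[0]-30,s[1]-40,s[0]+30,s[1]+40))
    mm,c=big(m&((h[...,2]>141)|((h[...,1]>90)&(h[...,2]>110))),(s[0],s[1]-25));cv2.imwrite(f'pics/mh{t}.png',mm*255)
    print('head',t,cv2.minAreaRect(c),cv2.contourArea(c))
for t,s in(('1',(361,83)),('2',(361,149))):
    h,im,m,p=sub(t,(s[0]-26,s[1]-26,s[0]+26,s[1]+26));R['cap',t]=cen(m&(h[...,2]<185)&(h[...,2]>145)&(h[...,0]<60),s)
    h,im,m,p=sub(t,(s[0]-45,s[1]-45,s[0]+45,s[1]+45))
    mm,c=big(m&(im[...,0]>150),s)
    print('bott',t,cv2.minAreaRect(c),cv2.contourArea(c));cv2.imwrite(f'pics/mb{t}.png',mm*255)
h,im,m,p=sub('2',(245,30,335,118));R['tin','2']=cen(m&(h[...,2]>140),(262,60))
h,im,m,p=sub('2',(262,46,316,102));R['tindisc','2']=cen(m&(h[...,2]<120),(289,75))
for k in R:print(k,R[k])
p1,p2=V['1'][2],V['2'][2]
for k in('hub','flange','cap'):print(k,tri(p1,R[k,'1'][0],p2,R[k,'2'][0]))
print(onplane(p2,[R['tin','2'][0],R['tindisc','2'][0]],.11))
E
cd pics; python3 -c "
import cv2,numpy as np
a=[cv2.imread(f)[0:260,200:460] for f in('mh1.png','mb1.png','mh2.png','mb2.png')]
cv2.imwrite('mm.png',cv2.resize(np.vstack([np.hstack(a[:2]),np.hstack(a[2:])]),(600,600)))"
```

```text
head 1 ((293.517333984375, 96.0265884399414), (54.67267990112305, 36.90264129638672), 83.48019409179688) 1877.5
head 2 ((294.856201171875, 147.42044067382812), (51.61906051635742, 35.686309814453125), 83.41805267333984) 1726.0
bott 1 ((359.5294494628906, 84.6176528930664), (56.26826477050781, 56.02572250366211), 75.96376037597656) 2977.0
bott 2 ((358.29412841796875, 144.67648315429688), (52.3876953125, 53.600372314453125), 75.96376037597656) 2659.0
('hub', '1') ((306.9764709472656, 171.7890625), (21.760019302368164, 22.218961715698242), 357.5, (306.98508158508156, 171.8275058275058))
('flange', '1') ((308.0466003417969, 167.9234161376953), (65.01880645751953, 71.99311828613281), 3371.5, (307.5572198329131, 169.72653121755894))
('hub', '2') ((307.8798828125, 229.1447296142578), (19.61044692993164, 20.7172908782959), 301.0, (307.8687707641196, 229.1954595791805))
('flange', '2') ((311.3776550292969, 227.6866455078125), (72.87206268310547, 95.65245819091797), 3064.0, (308.0072889469103, 228.08953437771973))
('cap', '1') ((362.6293640136719, 82.59869384765625), (39.60527420043945, 41.166690826416016), 1200.0, (362.50527777777774, 82.78888888888888))
('cap', '2') ((361.2982177734375, 148.9387969970703), (37.77156448364258, 38.86724090576172), 1081.0, (361.1990440949738, 148.67977181621953))
('tin', '2') ((288.447265625, 73.96648406982422), (69.73291778564453, 72.67283630371094), 3890.0, (288.42185089974294, 73.94828620394172))
('tindisc', '2') ((288.1215515136719, 73.90533447265625), (52.98221969604492, 55.208003997802734), 2233.5, (288.0964107156182, 73.88172524438474))
hub (array([0.60176891, 0.10037652, 0.11556921]), np.float64(5.543461511525591e-05))
flange (array([0.59944584, 0.09536277, 0.12581752]), np.float64(0.0019496522878808952))
cap (array([0.55926674, 0.03153845, 0.12250026]), np.float64(8.688731386500264e-05))
[[ 0.61592307 -0.02537679  0.11      ]
 [ 0.61617574 -0.02542374  0.11      ]]
```

View pics/mm.png

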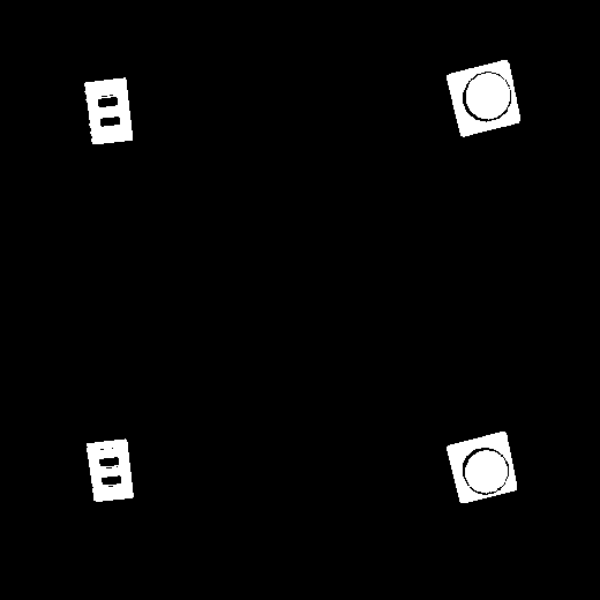

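Run:
```python
from m1 import *
p1,p2=V['1'][2],V['2'][2]
print('head tri',tri(p1,(293.5,96.0),p2,(294.86,147.42)),onplane(p1,[(293.5,96.0)],.049),onplane(p2,[(294.86,147.42)],.049))
def rect(p,t,s,z,nm):
    im=V[t][0];h=cv2.cvtColor(im,cv2.COLOR_RGB2HSV).astype(int);m=cv2.imread(f'pics/m{nm}{t}.png',0)
    c=max(cv2.findContours(m,cv2.RETR_EXTERNAL,cv2.CHAIN_APPROX_NONE)[0],key=cv2.contourArea).reshape(-1,2)
    P=onplane(p,c,z)[:,:2]; r=cv2.minAreaRect((P*1000).astype(np.float32));print(nm,t,r)
for t,p in(('1',p1),('2',p2)):
    rect(p,t,0,.049,'h');rect(p,t,0,.097,'b')
pt=camera_params('top');im=np.load('top0.npz')['im'];h=cv2.cvtColor(im,cv2.COLOR_RGB2HSV).astype(int)
m=np.zeros((400,640),bool);m[174:199,318:343]=1;m&=(h[...,2]<110);M=big(m,(331,186))[1];(x,y),ax,a=cv2.fitEllipse(cv2.convexHull(M));print((x,y),ax)
print('tin tri',tri(pt,(x,y),p2,(288.12,73.9)),onplane(pt,[(x,y)],.11))
# top-cam vs wrist consistency: plate and mat
g=cv2.cvtColor(im,cv2.COLOR_RGB2GRAY)
m=np.zeros((400,640),bool);m[170:280,140:250]=1;m&=(g<45);M=big(m,(195,223))[1]
r=cv2.minAreaRect(M);P=onplane(pt,cv2.boxPoints(r),.004);print('mat',P.mean(0),P.round(4).tolist())
cv2.imwrite('pics/platecrop.png',cv2.resize(im[215:280,405:480,::-1],None,fx=8,fy=8,interpolation=0))
```

```text
head tri (array([0.61686504, 0.03876936, 0.04896743]), np.float64(5.417453154401429e-05)) [[0.61688959 0.03877045 0.049     ]] [[0.61683525 0.03876534 0.049     ]]
h 1 ((616.6657104492188, 39.17741012573242), (35.14510726928711, 50.94291687011719), 6.354243278503418)
b 1 ((559.1820678710938, 31.736492156982422), (44.96684646606445, 44.788719177246094), 14.021759986877441)
h 2 ((616.6146240234375, 39.145816802978516), (35.185787200927734, 51.199886322021484), 6.245308876037598)
b 2 ((559.18603515625, 31.427627563476562), (44.829376220703125, 44.73244857788086), 14.399968147277832)
(330.0277099609375, 184.88328552246094) (15.761962890625, 16.446857452392578)
tin tri (array([ 0.61631523, -0.02556415,  0.10847668]), np.float64(2.118362156102532e-05)) [[ 0.61607317 -0.0255064   0.11      ]]
mat [0.52307525 0.31578925 0.004     ] [[0.6139, 0.4256, 0.004], [0.6283, 0.2258, 0.004], [0.4316, 0.2079, 0.004], [0.4186, 0.4039, 0.004]]
```

View pics/platecrop.png

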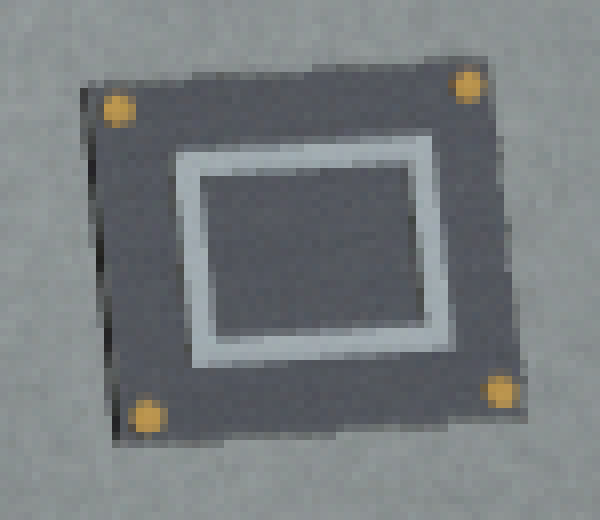

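The measured heights are close to the expected values:

| Point | Measured z (m) | Expected z (m) |
|---|---|---|
| Reel hub | 0.1156 | 0.115 |
| Bottle cap | 0.1225 | 0.121 |
| Head top | 0.0490 | 0.049 |
| Tin lid | 0.1085 | 0.110 |

The plate crop shows the rim clearly. I'll take the reel first, with the jaws along x.

arm_command(
  targets=[
    [[0,0,0],[13,32,0],0],
    [[0,0,0],[0,0,-30],0],
    [[0,0,0],[0,0,-35],0],
    [[0,0,0],[0,0,-35],0],
    [[0,0,0],[0,0,-25],0],
    [[0,0,0],[0,0,-17],0],
    [[0,0,0],[0,0,0],0],
  ],
)

```text
t: 3.25
eef_pos: [0.6014, 0.1006, 0.26]
ee_rot: [3.137, -0.002, -1.57]
force: [0.2, -0.2, -0.1]
width: 0.0875
```

arm_command(
  targets=[
    [[0,0,0],[0,0,0],0.6],
    [[0,0,0],[0,0,0],0.6],
    [[0,0,0],[0,0,0],0.6],
    [[0,0,0],[0,0,0],0.6],
    [[0,0,0],[0,0,0],0.6],
    [[0,0,0],[0,0,0],0.6],
  ],
  squeeze=30,
)

```text
t: 3.85
eef_pos: [0.6023, 0.0997, 0.2633]
ee_rot: [-3.141, 0.0, -1.571]
force: [-3.2, 0.1, 4.1]
width: 0.0533
```

arm_command(
  targets=[
    [[0,0,0],[0,0,15],0.6],
    [[0,0,0],[0,0,30],0.6],
    [[0,0,0],[0,0,30],0.6],
    [[0,0,0],[0,15,0],0.6],
    [[0,0,0],[-3,30,0],0.6],
    [[0,0,0],[-5,40,0],0.6],
    [[0,0,0],[-5,40,0],0.6],
    [[0,0,0],[-5,40,0],0.6],
  ],
)

```text
t: 4.65
eef_pos: [0.5836, 0.2663, 0.3361]
ee_rot: [3.14, -0.001, -1.572]
force: [1.1, 0.6, -4.0]
width: 0.0535
```

arm_command(
  targets=[
    [[0,0,0],[-5,40,0],0.6],
    [[0,0,0],[-5,35,0],0.6],
    [[0,0,0],[-5,20,0],0.6],
    [[0,0,0],[0,10,0],0.6],
    [[0,0,0],[0,0,-30],0.6],
    [[0,0,0],[0,0,-25],0.6],
    [[0,0,0],[0,0,-12],0.6],
    [[0,0,0],[0,0,0],0.6],
  ],
)

```text
t: 5.45
eef_pos: [0.569, 0.3687, 0.2681]
ee_rot: [3.138, -0.003, -1.572]
force: [0.7, -0.3, -3.6]
width: 0.0534
```

arm_command(
  targets=[
    [[0,0,0],[0,0,-5],0.6],
    [[0,0,0],[0,0,-3],0.6],
    [[0,0,0],[0,0,0],0.6],
    [[0,0,0],[0,0,0],0.6],
  ],
)

```text
t: 5.85
eef_pos: [0.5696, 0.3698, 0.2634]
ee_rot: [-3.141, 0.001, -1.571]
force: [-0.6, 1.0, -3.3]
width: 0.0535
```

arm_command(
  targets=[
    [[0,0,0],[0,0,-1.5],0.6],
    [[0,0,0],[0,0,-0.5],0.6],
    [[0,0,0],[0,0,0],0.6],
    [[0,0,0],[0,0,0],0.6],
  ],
)

```text
t: 6.25
eef_pos: [0.5696, 0.3701, 0.2623]
ee_rot: [-3.14, 0.001, -1.57]
force: [-2.8, -0.7, 5.7]
width: 0.0537
```

Contact with the mat. I'll release and rise.

arm_command(
  targets=[
    [[0,0,0],[0,0,0],0],
    [[0,0,0],[0,0,0],0],
    [[0,0,0],[0,0,0],0],
    [[0,0,0],[0,0,0],0],
    [[0,0,0],[0,0,0],0],
    [[0,0,0],[0,0,20],0],
    [[0,0,0],[0,0,40],0],
    [[0,0,0],[0,0,40],0],
  ],
)

```text
t: 7.05
eef_pos: [0.5693, 0.3696, 0.3609]
ee_rot: [3.14, -0.002, -1.571]
force: [0.3, 0.8, -0.3]
width: 0.0879
```

arm_command(
  targets=[
    [[0,0,0],[3,-25,0],0],
    [[0,0,0],[5,-43,0],0],
    [[0,0,0],[5,-43,0],0],
    [[0,0,0],[5,-43,0],0],
    [[0,0,0],[6,-43,0],0],
    [[0,0,0],[6,-43,0],0],
    [[0,0,0],[6,-43,0],0],
    [[0,0,0],[6,-43,0],0],
  ],
)

```text
t: 7.85
eef_pos: [0.6113, 0.0419, 0.3607]
ee_rot: [-3.141, 0.0, -1.571]
force: [0.9, 0.2, 1.1]
width: 0.0873
```

arm_command(
  targets=[
    [[0,0,0],[3,-40,0],0],
    [[0,0,0],[2,-30,0],0],
    [[0,0,0],[0,0,-10],0],
    [[0,0,0],[0,0,-35],0],
    [[0,0,0],[0,0,-32],0],
    [[0,0,0],[0,0,-18],0],
    [[0,0,0],[0,0,-7],0],
    [[0,0,0],[0,0,0],0],
  ],
)

```text
t: 8.65
eef_pos: [0.6162, -0.026, 0.2576]
ee_rot: [3.14, -0.001, -1.57]
force: [0.2, -0.4, 0.2]
width: 0.0875
```

arm_command(
  targets=[
    [[0,0,0],[0,0,0],0.6],
    [[0,0,0],[0,0,0],0.6],
    [[0,0,0],[0,0,0],0.6],
    [[0,0,0],[0,0,0],0.6],
    [[0,0,0],[0,0,0],0.6],
    [[0,0,0],[0,0,0],0.6],
  ],
  squeeze=30,
)

```text
t: 9.25
eef_pos: [0.6164, -0.0263, 0.2591]
ee_rot: [-3.141, -0.0, -1.571]
force: [-2.1, 0.7, 3.0]
width: 0.0525
```

arm_command(
  targets=[
    [[0,0,0],[0,0,15],0.6],
    [[0,0,0],[0,0,30],0.6],
    [[0,0,0],[0,0,40],0.6],
    [[0,0,0],[0,0,40],0.6],
    [[0,0,0],[0,0,15],0.6],
    [[0,0,0],[0,20,0],0.6],
    [[0,0,0],[0,36,0],0.6],
    [[0,0,0],[-4,40,0],0.6],
  ],
)

```text
t: 10.05
eef_pos: [0.6122, 0.07, 0.3979]
ee_rot: [3.14, 0.0, -1.573]
force: [0.9, 0.4, -3.8]
width: 0.0528
```

arm_command(
  targets=[
    [[0,0,0],[-6,40,0],0.6],
    [[0,0,0],[-7,40,0],0.6],
    [[0,0,0],[-7,40,0],0.6],
    [[0,0,0],[-7,40,0],0.6],
    [[0,0,0],[-6,30,0],0.6],
    [[0,0,0],[-2,10,0],0.6],
    [[0,0,0],[0,0,-30],0.6],
    [[0,0,0],[0,0,-40],0.6],
  ],
)

```text
t: 10.85
eef_pos: [0.5777, 0.2705, 0.3295]
ee_rot: [-3.138, 0.003, -1.57]
force: [0.8, 0.2, -4.5]
width: 0.0525
```

arm_command(
  targets=[
    [[0,0,0],[0,0,-35],0.6],
    [[0,0,0],[0,0,-22],0.6],
    [[0,0,0],[0,0,-8],0.6],
    [[0,0,0],[0,0,-4],0.6],
    [[0,0,0],[0,0,-2],0.6],
    [[0,0,0],[0,0,0],0.6],
  ],
)

```text
t: 11.45
eef_pos: [0.5778, 0.27, 0.2587]
ee_rot: [-3.14, 0.001, -1.571]
force: [-0.6, -0.3, -3.5]
width: 0.0527
```

arm_command(
  targets=[
    [[0,0,0],[0,0,-1],0.6],
    [[0,0,0],[0,0,0],0.6],
    [[0,0,0],[0,0,0],0.6],
  ],
)

```text
t: 11.75
eef_pos: [0.5778, 0.2701, 0.258]
ee_rot: [-3.14, 0.001, -1.57]
force: [-1.4, 0.2, 4.1]
width: 0.0527
```

arm_command(
  targets=[
    [[0,0,0],[0,0,0],0],
    [[0,0,0],[0,0,0],0],
    [[0,0,0],[0,0,0],0],
    [[0,0,0],[0,0,0],0],
    [[0,0,0],[0,0,0],0],
    [[0,0,0],[0,0,20],0],
    [[0,0,0],[0,0,40],0],
    [[0,0,0],[0,0,40],0],
  ],
)

```text
t: 12.55
eef_pos: [0.5773, 0.2696, 0.357]
ee_rot: [3.14, -0.002, -1.571]
force: [1.4, 1.2, -0.2]
width: 0.0878
```

arm_command(
  targets=[
    [[0,0,-0.13],[-2,-28,0],0],
    [[0,0,-0.13],[-2,-30,0],0],
    [[0,0,-0.13],[-2,-30,0],0],
    [[0,0,-0.13],[-2,-30,0],0],
    [[0,0,-0.13],[-2,-30,0],0],
    [[0,0,-0.13],[-2,-30,0],0],
    [[0,0,-0.13],[-2,-30,0],0],
    [[0,0,-0.13],[-2,-20,0],0],
  ],
)

```text
t: 13.35
eef_pos: [0.5611, 0.0401, 0.3567]
ee_rot: [-3.142, -0.0, -2.617]
force: [0.9, -1.3, 0.2]
width: 0.0874
```

arm_command(
  targets=[
    [[0,0,-0.14],[-2,-10,0],0],
    [[0,0,-0.14],[-1,0,0],0],
    [[0,0,0],[0,0,0],0],
    [[0,0,0],[0,0,0],0],
  ],
)

```text
t: 13.75
eef_pos: [0.5585, 0.0318, 0.3567]
ee_rot: [3.142, 0.0, -2.887]
force: [0.3, -0.3, -0.0]
width: 0.0875
```

Run:
```python
from h import *
s=get_state();print(s['t'],s['eef_pos'],s['ee_rot'],s['q'],s['width'])
snap('wrist','3')
```

```text
13.75 [0.55847857 0.03183371 0.35671498] [ 3.14156012e+00  1.44617686e-04 -2.88666179e+00] [ 4.06912550e-01  2.06690502e-01 -3.14760781e-01 -1.18433688e-05
 -1.04919717e+00 -1.72277211e+00] 0.08748058271050278
```

View pics/wrist3.png

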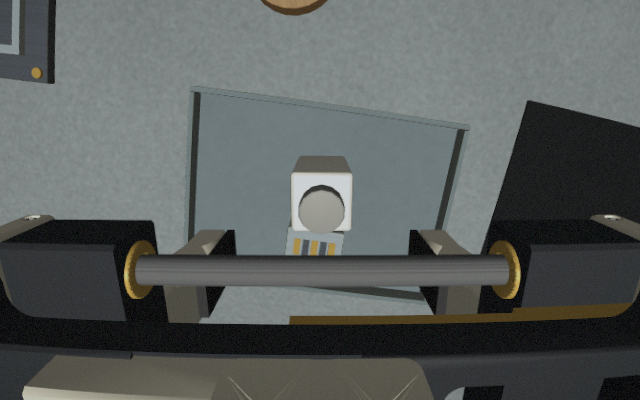

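In this view the bottle is square to the jaws, centred at (322,205), and the fingers are clear on both sides. I'll descend.

arm_command(
  targets=[
    [[0,0,0],[0,0,-20],0],
    [[0,0,0],[0,0,-35],0],
    [[0,0,0],[0,0,-33],0],
    [[0,0,0],[0,0,-18],0],
    [[0,0,0],[0,0,-8],0],
    [[0,0,0],[0,0,0],0],
    [[0,0,0],[0,0,0],0.65],
    [[0,0,0],[0,0,0],0.65],
  ],
  squeeze=20,
)

```text
t: 14.6
eef_pos: [0.559, 0.032, 0.2439]
ee_rot: [3.141, 0.002, -2.89]
force: [-0.4, -0.4, 0.3]
width: 0.0768
```

arm_command(
  targets=[
    [[0,0,0],[0,0,0],0.65],
    [[0,0,0],[0,0,0],0.65],
    [[0,0,0],[0,0,0],0.65],
    [[0,0,0],[0,0,0],0.65],
    [[0,0,0],[0,0,0],0.65],
  ],
)

```text
t: 15.1
eef_pos: [0.5585, 0.0318, 0.2429]
ee_rot: [3.142, 0.0, -2.891]
force: [-0.6, -0.7, 2.1]
width: 0.0461
```

arm_command(
  targets=[
    [[0,0,0],[0,0,15],0.65],
    [[0,0,0],[0,0,30],0.65],
    [[0,0,0],[0,0,30],0.65],
    [[0,0,0],[-5,20,0],0.65],
    [[0,0,0],[-11,36,0],0.65],
    [[0,0,0],[-12,40,0],0.65],
    [[0,0,0],[-12,40,0],0.65],
    [[0,0,0],[-12,40,0],0.65],
  ],
)

```text
t: 15.9
eef_pos: [0.5055, 0.209, 0.3173]
ee_rot: [-3.142, -0.001, -2.891]
force: [1.5, -0.1, -2.4]
width: 0.0462
```

arm_command(
  targets=[
    [[0,0,0],[-12,40,0],0.65],
    [[0,0,0],[-11,34,0],0.65],
    [[0,0,0],[-8,20,0],0.65],
    [[0,0,0],[-3,10,0],0.65],
    [[0,0,0],[0,0,-30],0.65],
    [[0,0,0],[0,0,-28],0.65],
    [[0,0,0],[0,0,-12],0.65],
    [[0,0,0],[0,0,-5],0.65],
  ],
)

```text
t: 16.7
eef_pos: [0.4724, 0.3108, 0.2417]
ee_rot: [-3.139, -0.003, -2.891]
force: [-5.7, -9.2, 26.2]
width: 0.0457
```

arm_command(
  targets=[
    [[0,0,0],[0,0,-1],0.65],
    [[0,0,0],[0,0,0],0.65],
    [[0,0,0],[0,0,0],0.65],
  ],
)

```text
t: 17.0
eef_pos: [0.4728, 0.3119, 0.2425]
ee_rot: [3.141, 0.001, -2.891]
force: [-1.2, 0.3, -2.2]
width: 0.0456
```

arm_command(
  targets=[
    [[0,0,0],[0,0,-0.8],0.65],
    [[0,0,0],[0,0,0],0.65],
    [[0,0,0],[0,0,0],0.65],
  ],
)

```text
t: 17.3
eef_pos: [0.4726, 0.312, 0.2416]
ee_rot: [3.141, 0.001, -2.89]
force: [-0.7, -1.7, 4.6]
width: 0.0459
```

arm_command(
  targets=[
    [[0,0,0],[0,0,0],0],
    [[0,0,0],[0,0,0],0],
    [[0,0,0],[0,0,0],0],
    [[0,0,0],[0,0,0],0],
    [[0,0,0],[0,0,0],0],
    [[0,0,0],[0,0,20],0],
    [[0,0,0],[0,0,40],0],
    [[0,0,0],[0,0,40],0],
  ],
)

```text
t: 18.1
eef_pos: [0.4723, 0.3116, 0.3414]
ee_rot: [-3.14, -0.002, -2.891]
force: [1.5, 0.5, -0.0]
width: 0.0877
```

arm_command(
  targets=[
    [[0,0,0.14],[13,-25,0],0],
    [[0,0,0.14],[15,-27,0],0],
    [[0,0,0.14],[15,-27,0],0],
    [[0,0,0.14],[15,-27,0],0],
    [[0,0,0.14],[15,-27,0],0],
    [[0,0,0.14],[15,-27,0],0],
    [[0,0,0.14],[15,-27,0],0],
    [[0,0,0.14],[15,-26,0],0],
  ],
)

```text
t: 18.9
eef_pos: [0.5908, 0.0976, 0.3408]
ee_rot: [3.141, -0.0, -1.765]
force: [1.1, 0.3, 0.1]
width: 0.0876
```

arm_command(
  targets=[
    [[0,0,0.14],[13,-25,0],0],
    [[0,0,0.14],[9,-15,0],0],
    [[0,0,0.03],[3,-10,0],0],
    [[0,0,0],[0,0,0],0],
    [[0,0,0],[0,0,0],0],
  ],
)

```text
t: 19.4
eef_pos: [0.6153, 0.0487, 0.3406]
ee_rot: [3.141, 0.0, -1.463]
force: [-0.3, -0.5, 0.7]
width: 0.0876
```

Run:
```python
from h import *
s=get_state();print(s['t'],s['eef_pos'],s['ee_rot'],s['q'],s['width'])
snap('wrist','4');snap('top','4');im=cv2.imread('pics/top4.png');w=cv2.imread('pics/wrist4.png')
cv2.imwrite('pics/c4.png',np.vstack([cv2.resize(im[150:300,130:480],(700,300)),cv2.resize(w[:280],(700,300))]))
```

```text
19.4 [0.61532243 0.04873389 0.34064393] [ 3.14119149e+00  1.73351896e-05 -1.46260862e+00] [ 3.94955835e-01  3.12040534e-01 -2.08915935e-01 -1.49964381e-04
 -1.05021974e+00 -2.86693511e-01] 0.08758469349887345
```

View pics/c4.png

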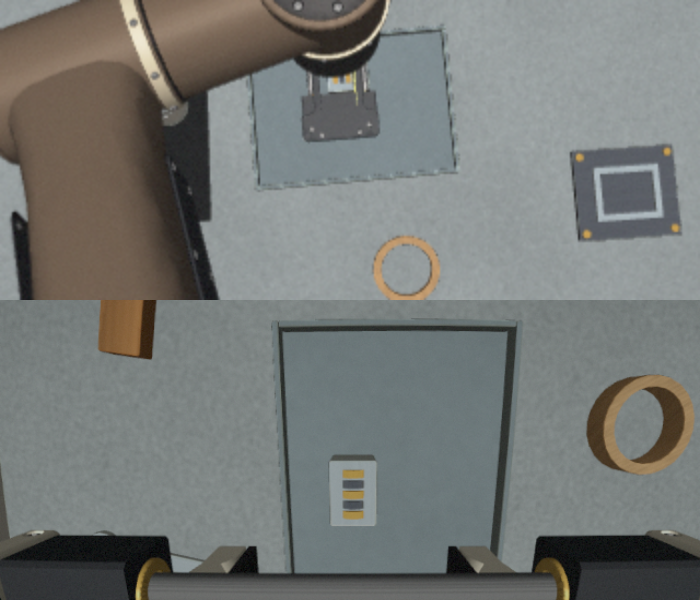

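The head is square to the jaws and the plate is clear. The arm hides the mat in the top view, so I'll check it in the scene view and re-measure the head.

Run:
```python
from m1 import *
snap('scene','4');V['4']=load('wrist','4')
h,im,m,p=sub('4',(295,150,350,225))
mm,c=big(m&((h[...,2]>141)|((h[...,1]>90)&(h[...,2]>110))),(310,160))
P=onplane(p,c.reshape(-1,2),.049)[:,:2];print(cv2.minAreaRect((P*1000).astype(np.float32)))
im=cv2.imread('pics/scene4.png');cv2.imwrite('pics/s4.png',cv2.resize(im[100:260,280:520],(720,480)))
```

```text
((616.7506713867188, 39.041351318359375), (34.54330062866211, 50.929107666015625), 6.888299942016602)
```

View pics/s4.png

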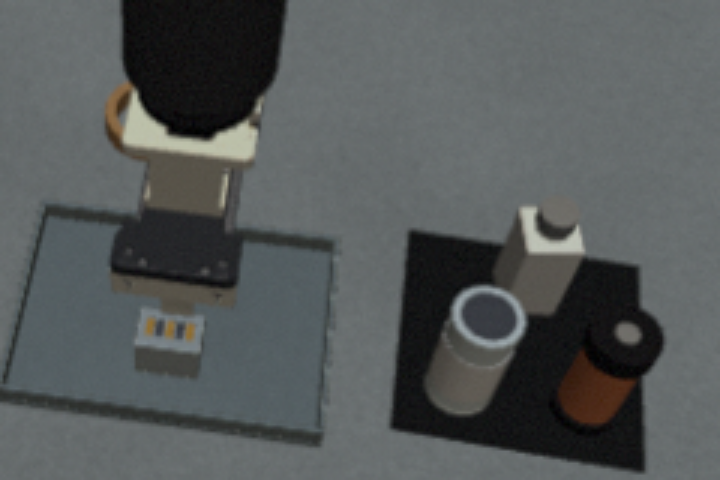

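All three supplies stand on the mat in the scene crop and the head hasn't moved. I'll grasp the head now.

arm_command(
  targets=[
    [[0,0,0],[1.5,-9.5,0],0],
    [[0,0,0],[0,0,-25],0],
    [[0,0,0],[0,0,-38],0],
    [[0,0,0],[0,0,-38],0],
    [[0,0,0],[0,0,-25],0],
    [[0,0,0],[0,0,-12],0],
    [[0,0,0],[0,0,-5],0],
    [[0,0,0],[0,0,0],0],
  ],
)

```text
t: 20.35
eef_pos: [0.6158, 0.0388, 0.2018]
ee_rot: [3.14, -0.001, -1.46]
force: [-18.9, -1.0, 32.5]
width: 0.0874
```

arm_command(
  targets=[
    [[0,0,0],[0,0,0],0.75],
    [[0,0,0],[0,0,0],0.75],
    [[0,0,0],[0,0,0],0.75],
    [[0,0,0],[0,0,0],0.75],
    [[0,0,0],[0,0,0],0.75],
    [[0,0,0],[0,0,0],0.75],
    [[0,0,0],[0,0,0],0.75],
    [[0,0,0],[0,0,0],0.75],
  ],
  squeeze=35,
)

```text
t: 21.15
eef_pos: [0.6167, 0.0392, 0.1975]
ee_rot: [3.141, -0.0, -1.461]
force: [-1.3, 0.4, -0.8]
width: 0.0356
```

arm_command(
  targets=[
    [[0,0,0],[0,0,10],0.75],
    [[0,0,0],[0,0,25],0.75],
    [[0,0,0],[0,0,35],0.75],
    [[0,0,0],[0,0,35],0.75],
    [[0,0,0],[0,0,35],0.75],
    [[0,0,0],[0,0,15],0.75],
    [[0,0,0],[0,0,0],0.75],
  ],
)

```text
t: 21.85
eef_pos: [0.6173, 0.0394, 0.3561]
ee_rot: [-3.137, 0.001, -1.461]
force: [0.9, 0.1, -4.0]
width: 0.0355
```

Run:
```python
from h import *
s=get_state();print(s['eef_pos'],s['force'])
snap('wrist','5');snap('scene','5')
im=cv2.imread('pics/scene5.png');w=cv2.imread('pics/wrist5.png')
cv2.imwrite('pics/c5.png',np.vstack([cv2.resize(im[100:260,200:520],(600,300)),cv2.resize(w,(480,300))[:, :].copy() if 0 else cv2.resize(w,(600,300))]))
```

```text
[0.61734201 0.03936253 0.35612612] [ 0.87603051  0.07213546 -3.95274555]
```

View pics/c5.png

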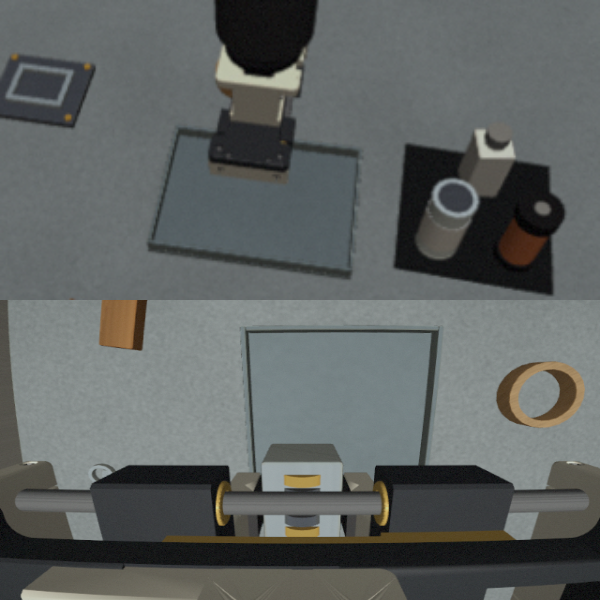

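The head is held in the jaws (-4 N). Next I'll go and look at the plate.

arm_command(
  targets=[
    [[0,0,0],[-10,-20,0],0.75],
    [[0,0,0],[-18,-36,0],0.75],
    [[0,0,0],[-20,-38,0],0.75],
    [[0,0,0],[-20,-38,0],0.75],
    [[0,0,0],[-20,-38,0],0.75],
    [[0,0,0],[-20,-38,0],0.75],
    [[0,0,0],[-18,-32,0],0.75],
    [[0,0,0],[-10,-18,0],0.75],
  ],
)

```text
t: 22.75
eef_pos: [0.4783, -0.2209, 0.3512]
ee_rot: [3.138, 0.001, -1.463]
force: [-0.1, 0.1, -3.8]
width: 0.0361
```

arm_command(
  targets=[
    [[0,0,0],[0,0,0],0.75],
    [[0,0,0],[0,0,0],0.75],
    [[0,0,0],[0,0,0],0.75],
  ],
)

```text
t: 23.05
eef_pos: [0.4809, -0.2185, 0.3521]
ee_rot: [3.14, 0.0, -1.461]
force: [0.5, 0.5, -2.9]
width: 0.0354
```

Run:
```python
from h import *
im,d,p,s=snap('wrist','6');print(s['t'],s['eef_pos'],s['ee_rot'],s['force'])
```

```text
23.05 [ 0.48085216 -0.21847429  0.35206393] [ 3.14026711e+00  4.02818982e-04 -1.46076709e+00] [ 0.49021917  0.53738865 -2.94551413]
```

View pics/wrist6.png

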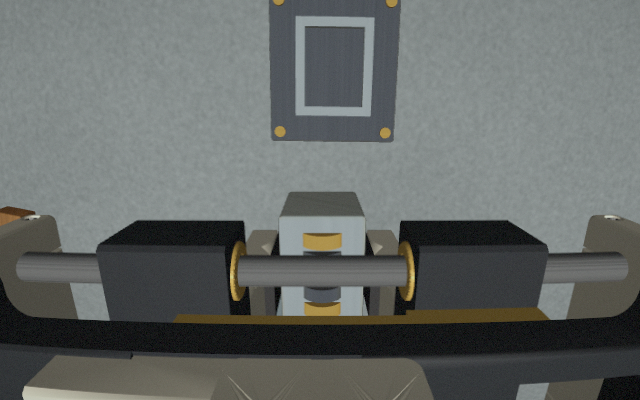

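This view shows the whole nest, rim from (296,16) to (374,116). I'll measure it here and again from a second place.

arm_command(
  targets=[
    [[0,0,0],[0,-20,0],0.75],
    [[0,0,0],[0,-20,0],0.75],
    [[0,0,0],[0,0,0],0.75],
    [[0,0,0],[0,0,0],0.75],
    [[0,0,0],[0,0,0],0.75],
  ],
)

```text
t: 23.6
eef_pos: [0.4811, -0.258, 0.3527]
ee_rot: [3.141, 0.0, -1.46]
force: [0.6, -0.2, -2.6]
width: 0.0357
```

```bash
cat > pl.py <<'E'
from m1 import *
im,d,p,s=snap('wrist','7');print(s['t'],s['eef_pos'],s['ee_rot'])
C=[]
for t,box in(('6',(285,0,388,125)),('7',(280,20,395,190))):
    V[t]=load('wrist',t);h,im,m,p=sub(t,box)
    mm,c=big(m&(h[...,2]>130)&(h[...,1]<60),(300,60) if t=='6' else (300,110))
    cv2.imwrite(f'pics/mp{t}.png',mm*255)
    r=cv2.minAreaRect(c);C.append(r[0]);print(t,r)
    P=onplane(p,c.reshape(-1,2),.019)[:,:2];print(cv2.minAreaRect((P*1000).astype(np.float32)))
print(tri(V['6'][2],C[0],V['7'][2],C[1]))
E
python3 pl.py
```

```text
23.6 [ 0.48107724 -0.25799134  0.35265171] [ 3.14124133e+00  2.71123280e-04 -1.46009541e+00]
6 ((333.6000061035156, 65.79999542236328), (78.54916381835938, 99.44799041748047), 1.3639274835586548)
((482.0935974121094, -322.3472900390625), (68.2372817993164, 83.96162414550781), 5.394859313964844)
7 ((330.0, 111.5), (95.0, 76.0), 90.0)
((482.00640869140625, -322.3719482421875), (67.89949035644531, 84.5067138671875), 5.296574115753174)
(array([ 0.48186815, -0.32319501,  0.01947705]), np.float64(0.0007900202042324904))
```

View pics/wrist7.png

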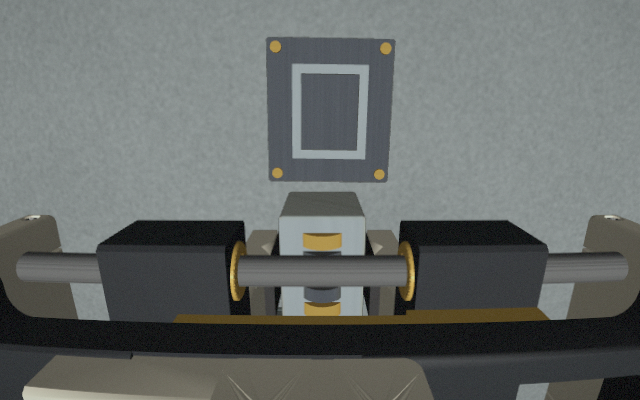

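arm_command(
  targets=[
    [[0,0,-0.017],[1,-34,0],0.75],
    [[0,0,0],[0,-30,0],0.75],
    [[0,0,0],[0,0,-20],0.75],
    [[0,0,0],[0,0,-35],0.75],
    [[0,0,0],[0,0,-35],0.75],
    [[0,0,0],[0,0,-25],0.75],
    [[0,0,0],[0,0,-13],0.75],
    [[0,0,0],[0,0,0],0.75],
  ],
)

```text
t: 24.45
eef_pos: [0.4816, -0.3222, 0.2233]
ee_rot: [3.139, 0.001, -1.477]
force: [-0.1, 0.4, -3.4]
width: 0.0355
```

arm_command(
  targets=[
    [[0,0,0],[0,0,0],0.75],
    [[0,0,0],[0,0,0],0.75],
  ],
)

```text
t: 24.65
eef_pos: [0.4828, -0.3228, 0.2265]
ee_rot: [-3.139, -0.001, -1.477]
force: [-0.0, -0.1, -3.4]
width: 0.0358
```

arm_command(
  targets=[
    [[0,0,0],[0,0,-8],0.75],
    [[0,0,0],[0,0,-6],0.75],
    [[0,0,0],[0,0,-3],0.75],
    [[0,0,0],[0,0,0],0.75],
    [[0,0,0],[0,0,-2],0.75],
    [[0,0,0],[0,0,-1],0.75],
    [[0,0,0],[0,0,0],0.75],
    [[0,0,0],[0,0,0],0.75],
  ],
)

```text
t: 25.45
eef_pos: [0.482, -0.3227, 0.2049]
ee_rot: [-3.141, -0.0, -1.478]
force: [1.1, 0.4, -3.6]
width: 0.0359
```

arm_command(
  targets=[
    [[0,0,0],[0,0,-1],0.75],
    [[0,0,0],[0,0,0],0.75],
    [[0,0,0],[0,0,0],0.75],
  ],
)

```text
t: 25.75
eef_pos: [0.4821, -0.3227, 0.2045]
ee_rot: [-3.141, -0.0, -1.477]
force: [-2.4, 1.7, 5.3]
width: 0.0359
```

arm_command(
  targets=[
    [[0,0,0],[0,0,0],0],
    [[0,0,0],[0,0,0],0],
    [[0,0,0],[0,0,0],0],
    [[0,0,0],[0,0,0],0],
    [[0,0,0],[0,0,0],0],
    [[0,0,0],[0,0,0],0],
    [[0,0,0],[0,0,10],0],
    [[0,0,0],[0,0,30],0],
  ],
)

```text
t: 26.55
eef_pos: [0.4809, -0.3223, 0.2422]
ee_rot: [3.137, 0.002, -1.478]
force: [0.1, -0.1, -0.1]
width: 0.0869
```

arm_command(
  targets=[
    [[0,0,0],[0,0,35],0],
    [[0,0,0],[0,0,35],0],
    [[0,0,0],[0,0,30],0],
    [[0,0,0],[0,25,10],0],
    [[0,0,0],[0,35,0],0],
    [[0,0,0],[0,20,0],0],
    [[0,0,0],[0,0,0],0],
    [[0,0,0],[0,0,0],0],
  ],
)

```text
t: 27.35
eef_pos: [0.482, -0.2424, 0.3548]
ee_rot: [-3.14, -0.0, -1.476]
force: [0.1, -0.1, -0.4]
width: 0.0877
```

Run:
```python
from m1 import *
im,d,p,s=snap('wrist','8');print(s['t'],s['eef_pos'],s['ee_rot'],s['width'])
snap('scene','8')
```

```text
27.35 [ 0.48195107 -0.24236189  0.35479335] [-3.14044439e+00 -3.95226214e-04 -1.47646749e+00] 0.08768049667731578
```

View pics/wrist8.png

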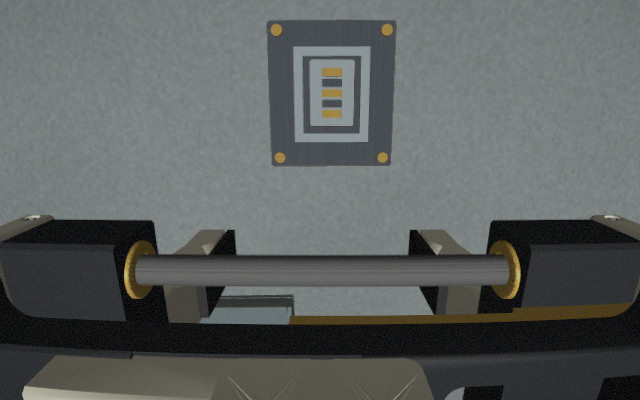

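View pics/scene8.png

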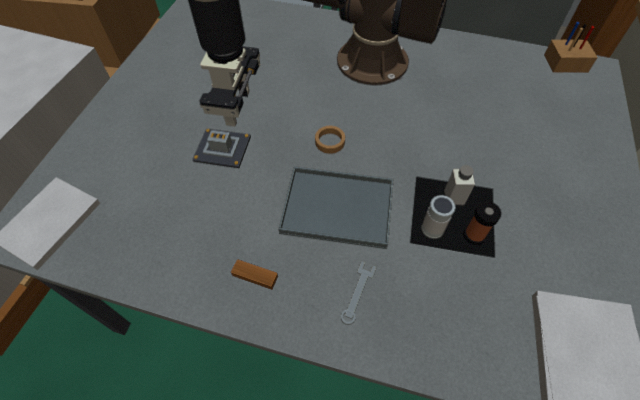

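The head sits inside the rim at (332,93), square to it, and the three supplies are still on the mat. Measuring the head, then back to the mat.

Run:
```python
from m1 import *
V['8']=load('wrist','8');h,im,m,p=sub('8',(305,55,358,131))
mm,c=big(m&((h[...,2]>141)|((h[...,1]>90)&(h[...,2]>110))),(314,95))
P=onplane(p,c.reshape(-1,2),.056)[:,:2];print(cv2.minAreaRect((P*1000).astype(np.float32)))
d=V['8'][1];C=cloud(p,d);print(C[mm>0][:,2].mean(), C[mm>0][:,2].std())
```

```text
((482.7370910644531, -322.4519348144531), (34.421241760253906, 50.261260986328125), 5.4642558097839355)
0.05737680540791636 0.017861311818017846
```

arm_command(
  targets=[
    [[0,0,0],[0,20,0],0],
    [[0,0,0],[3,40,0],0],
    [[0,0,0],[3,42,0],0],
    [[0,0,0],[3,42,0],0],
    [[0,0,0],[3,42,0],0],
    [[0,0,0],[3,42,0],0],
    [[0,0,0],[3,42,0],0],
    [[0,0,0],[3,42,0],0],
  ],
)

```text
t: 28.25
eef_pos: [0.5031, 0.0704, 0.354]
ee_rot: [-3.142, -0.0, -1.479]
force: [0.7, -0.1, 0.5]
width: 0.0875
```

arm_command(
  targets=[
    [[0,0,0],[3,42,0],0],
    [[0,0,0],[3,42,0],0],
    [[0,0,0],[3,42,0],0],
    [[0,0,0],[3,42,0],0],
    [[0,0,0],[3,42,0],0],
    [[0,0,0],[3,42,0],0],
    [[0,0,0],[3,42,0],0],
    [[0,0,0],[3,20,0],0],
  ],
)

```text
t: 29.05
eef_pos: [0.5276, 0.3859, 0.3531]
ee_rot: [3.141, -0.001, -1.477]
force: [-0.1, -0.7, -0.1]
width: 0.0876
```

arm_command(
  targets=[
    [[0,0,0],[0,0,20],0],
    [[0,0,0],[0,0,0],0],
    [[0,0,0],[0,0,0],0],
    [[0,0,0],[0,0,0],0],
  ],
)

```text
t: 29.45
eef_pos: [0.5272, 0.3825, 0.3733]
ee_rot: [3.141, -0.0, -1.479]
force: [0.1, -0.6, -0.2]
width: 0.0876
```

Run:
```python
from m1 import *
im,d,p,s=snap('wrist','9');print(s['t'],s['eef_pos'],s['ee_rot'],s['width'])
```

```text
29.45 [0.52718557 0.38249853 0.37325378] [ 3.14081069e+00 -4.98422261e-04 -1.47886360e+00] 0.08755154119000633
```

View pics/wrist9.png

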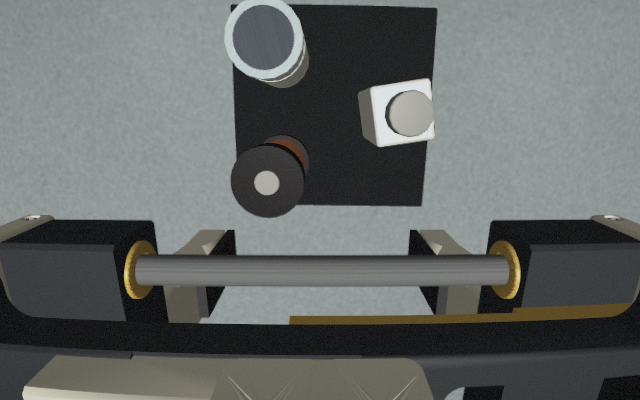

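Run:
```python
from m1 import *
V['9']=load('wrist','9')
h,im,m,p=sub('9',(250,167,284,199));c=cen(m&(h[...,2]>110),(267,183));print('reel',c,onplane(p,[c[0]],.114))
h,im,m,p=sub('9',(237,8,296,70));c=cen(m&(h[...,2]<125),(263,38));print('tin',c,onplane(p,[c[0]],.109))
h,im,m,p=sub('9',(380,85,437,142));c=cen(m&(h[...,2]<190)&(h[...,2]>140)&(h[...,0]<60),(412,113));print('cap',c,onplane(p,[c[0]],.1205))
h,im,m,p=sub('9',(350,70,445,155));mm,cc=big(m&(im[...,0]>190),(378,105));P=onplane(p,cv2.convexHull(cc).reshape(-1,2),.096)[:,:2];print(cv2.minAreaRect((P*1000).astype(np.float32)))
```

```text
reel ((266.259765625, 182.60089111328125), (24.15657615661621, 25.02398681640625), 448.5, (266.22482348569304, 182.59940542549236)) [[0.56939984 0.37085163 0.114     ]]
tin ((263.01092529296875, 36.88123321533203), (60.091270446777344, 64.4647216796875), 2850.5, (263.79249254516753, 37.41577501023212)) [[0.57794984 0.27112384 0.109     ]]
cap ((411.74981689453125, 112.99945831298828), (43.57786560058594, 46.731082916259766), 1519.0, (411.5833881939872, 113.0657230634189)) [[0.47304915 0.31213289 0.1205    ]]
((473.1127624511719, 312.3263244628906), (44.333126068115234, 44.20699691772461), 14.454375267028809)
```

The mat positions match where I released them, to about 1 mm. The bottle goes back first.

arm_command(
  targets=[
    [[0,0,-0.14],[-6,-7,0],0],
    [[0,0,-0.14],[-6,-8,0],0],
    [[0,0,-0.14],[-6,-8,0],0],
    [[0,0,-0.14],[-6,-8,0],0],
    [[0,0,-0.14],[-6,-8,0],0],
    [[0,0,-0.14],[-6,-8,0],0],
    [[0,0,-0.14],[-6,-8,0],0],
    [[0,0,-0.14],[-6,-8,0],0],
  ],
)

```text
t: 30.3
eef_pos: [0.4787, 0.3194, 0.3735]
ee_rot: [-3.141, -0.001, -2.604]
force: [0.1, -0.3, -0.5]
width: 0.0876
```

arm_command(
  targets=[
    [[0,0,-0.14],[-6,-7,0],0],
    [[0,0,-0.14],[0,0,0],0],
    [[0,0,-0.01],[0,0,0],0],
    [[0,0,0],[0,0,0],0],
  ],
)

```text
t: 30.7
eef_pos: [0.473, 0.313, 0.3737]
ee_rot: [-3.141, -0.0, -2.885]
force: [0.1, 0.1, 0.3]
width: 0.0871
```

arm_command(
  targets=[
    [[0,0,0],[0,-0.7,-20],0],
    [[0,0,0],[0,0,-35],0],
    [[0,0,0],[0,0,-35],0],
    [[0,0,0],[0,0,-24],0],
    [[0,0,0],[0,0,-12],0],
    [[0,0,0],[0,0,-5],0],
    [[0,0,0],[0,0,0],0],
    [[0,0,0],[0,0,0],0],
  ],
  squeeze=20,
)

```text
t: 31.5
eef_pos: [0.4734, 0.3131, 0.244]
ee_rot: [3.141, 0.002, -2.887]
force: [0.7, 0.2, -0.5]
width: 0.0877
```

arm_command(
  targets=[
    [[0,0,0],[0,0,0],0.65],
    [[0,0,0],[0,0,0],0.65],
    [[0,0,0],[0,0,0],0.65],
    [[0,0,0],[0,0,0],0.65],
    [[0,0,0],[0,0,0],0.65],
    [[0,0,0],[0,0,0],0.65],
  ],
)

```text
t: 32.1
eef_pos: [0.4729, 0.3126, 0.2429]
ee_rot: [-3.142, -0.0, -2.888]
force: [0.0, 0.0, -0.3]
width: 0.0461
```

arm_command(
  targets=[
    [[0,0,0],[0,0,15],0.65],
    [[0,0,0],[0,0,30],0.65],
    [[0,0,0],[0,0,30],0.65],
    [[0,0,0],[6,-21,0],0.65],
    [[0,0,0],[12,-38,0],0.65],
    [[0,0,0],[12,-40,0],0.65],
    [[0,0,0],[12,-40,0],0.65],
    [[0,0,0],[12,-40,0],0.65],
  ],
)

```text
t: 32.9
eef_pos: [0.5268, 0.132, 0.3176]
ee_rot: [3.142, -0.001, -2.887]
force: [0.6, 0.7, -2.5]
width: 0.0456
```

arm_command(
  targets=[
    [[0,0,0],[12,-40,0],0.65],
    [[0,0,0],[11,-34,0],0.65],
    [[0,0,0],[7,-20,0],0.65],
    [[0,0,0],[2.5,-8,0],0.65],
    [[0,0,0],[0,0,-30],0.65],
    [[0,0,0],[0,0,-22],0.65],
    [[0,0,0],[0,0,-8],0.65],
    [[0,0,0],[0,0,0],0.65],
  ],
)

```text
t: 33.7
eef_pos: [0.559, 0.0318, 0.2567]
ee_rot: [-3.141, -0.003, -2.887]
force: [-0.2, -0.3, -1.7]
width: 0.0461
```

arm_command(
  targets=[
    [[0,0,0],[0,0,-6],0.65],
    [[0,0,0],[0,0,-4],0.65],
    [[0,0,0],[0,0,-2.5],0.65],
    [[0,0,0],[0,0,0],0.65],
    [[0,0,0],[0,0,0],0.65],
  ],
)

```text
t: 34.2
eef_pos: [0.5595, 0.0316, 0.2456]
ee_rot: [-3.142, 0.0, -2.888]
force: [0.4, -0.1, -3.4]
width: 0.0456
```

arm_command(
  targets=[
    [[0,0,0],[0,0,-1.5],0.65],
    [[0,0,0],[0,0,0],0.65],
    [[0,0,0],[0,0,0],0.65],
  ],
)

```text
t: 34.5
eef_pos: [0.5594, 0.0316, 0.2439]
ee_rot: [3.142, 0.0, -2.888]
force: [-0.5, 0.3, -2.8]
width: 0.0458
```

arm_command(
  targets=[
    [[0,0,0],[0,0,-1],0.65],
    [[0,0,0],[0,0,0],0.65],
    [[0,0,0],[0,0,0],0.65],
  ],
)

```text
t: 34.8
eef_pos: [0.5596, 0.0315, 0.2438]
ee_rot: [-3.141, 0.001, -2.887]
force: [-2.1, -1.5, 6.2]
width: 0.0457
```

arm_command(
  targets=[
    [[0,0,0],[0,0,0],0],
    [[0,0,0],[0,0,0],0],
    [[0,0,0],[0,0,0],0],
    [[0,0,0],[0,0,0],0],
    [[0,0,0],[0,0,0],0],
    [[0,0,0],[0,0,20],0],
    [[0,0,0],[0,0,40],0],
    [[0,0,0],[0,0,40],0],
  ],
)

```text
t: 35.6
eef_pos: [0.5592, 0.0315, 0.3434]
ee_rot: [-3.141, -0.002, -2.888]
force: [1.4, 0.5, 0.7]
width: 0.0871
```

arm_command(
  targets=[
    [[0,0,0.13],[2,26,15],0],
    [[0,0,0.13],[2,28,0],0],
    [[0,0,0.13],[2,28,0],0],
    [[0,0,0.13],[2,28,0],0],
    [[0,0,0.13],[2,28,0],0],
    [[0,0,0.13],[2,28,0],0],
    [[0,0,0.13],[2,28,0],0],
    [[0,0,0.13],[2,28,0],0],
  ],
)

```text
t: 36.4
eef_pos: [0.5754, 0.2548, 0.3578]
ee_rot: [3.142, -0.0, -1.842]
force: [0.9, -0.5, -0.3]
width: 0.088
```

arm_command(
  targets=[
    [[0,0,0.13],[2,17,0],0],
    [[0,0,0.13],[0.5,0,0],0],
    [[0,0,0.017],[0,0,0],0],
    [[0,0,0],[0,0,0],0],
  ],
)

```text
t: 36.8
eef_pos: [0.5778, 0.2704, 0.3577]
ee_rot: [3.141, -0.0, -1.574]
force: [0.0, -0.9, -0.2]
width: 0.0875
```

Down to TCP z 0.258, a drop of 100 mm.

arm_command(
  targets=[
    [[0,0,0],[0,0,-20],0],
    [[0,0,0],[0,0,-35],0],
    [[0,0,0],[0,0,-28],0],
    [[0,0,0],[0,0,-12],0],
    [[0,0,0],[0,0,-4],0],
    [[0,0,0],[0,0,0],0],
    [[0,0,0],[0,0,0],0],
  ],
  squeeze=30,
)

```text
t: 37.5
eef_pos: [0.5785, 0.2709, 0.2604]
ee_rot: [-3.14, 0.001, -1.571]
force: [0.0, -0.3, 0.2]
width: 0.0877
```

arm_command(
  targets=[
    [[0,0,0],[0,0,0],0.6],
    [[0,0,0],[0,0,0],0.6],
    [[0,0,0],[0,0,0],0.6],
    [[0,0,0],[0,0,0],0.6],
    [[0,0,0],[0,0,0],0.6],
    [[0,0,0],[0,0,0],0.6],
  ],
)

```text
t: 38.1
eef_pos: [0.5779, 0.2706, 0.259]
ee_rot: [3.142, -0.0, -1.571]
force: [-1.1, 1.2, 1.5]
width: 0.0534
```

arm_command(
  targets=[
    [[0,0,0],[0,0,15],0.6],
    [[0,0,0],[0,0,30],0.6],
    [[0,0,0],[0,0,40],0.6],
    [[0,0,0],[0,0,40],0.6],
    [[0,0,0],[0,0,15],0.6],
    [[0,0,0],[3,-20,0],0.6],
    [[0,0,0],[6,-36,0],0.6],
    [[0,0,0],[7,-40,0],0.6],
  ],
)

```text
t: 38.9
eef_pos: [0.5934, 0.1737, 0.3973]
ee_rot: [3.139, -0.001, -1.569]
force: [-0.3, -0.2, -3.7]
width: 0.0528
```

arm_command(
  targets=[
    [[0,0,0],[7,-40,0],0.6],
    [[0,0,0],[7,-40,0],0.6],
    [[0,0,0],[7,-40,0],0.6],
    [[0,0,0],[1,-40,0],0.6],
    [[0,0,0],[0,-28,0],0.6],
    [[0,0,0],[0.3,-12,0],0.6],
    [[0,0,0],[0,0,-30],0.6],
    [[0,0,0],[0,0,-40],0.6],
  ],
)

```text
t: 39.7
eef_pos: [0.6164, -0.0262, 0.3292]
ee_rot: [-3.138, 0.001, -1.572]
force: [0.6, 0.6, -3.9]
width: 0.0526
```

arm_command(
  targets=[
    [[0,0,0],[0,0,-35],0.6],
    [[0,0,0],[0,0,-18],0.6],
    [[0,0,0],[0,0,-8],0.6],
    [[0,0,0],[0,0,-4],0.6],
    [[0,0,0],[0,0,-2],0.6],
    [[0,0,0],[0,0,0],0.6],
    [[0,0,0],[0,0,0],0.6],
  ],
)

```text
t: 40.4
eef_pos: [0.6165, -0.0253, 0.2629]
ee_rot: [-3.14, 0.0, -1.571]
force: [0.1, 0.1, -3.1]
width: 0.0525
```

arm_command(
  targets=[
    [[0,0,0],[0,0,-1.5],0.6],
    [[0,0,0],[0,0,-0.7],0.6],
    [[0,0,0],[0,0,0],0.6],
    [[0,0,0],[0,0,0],0.6],
  ],
)

```text
t: 40.8
eef_pos: [0.6163, -0.0254, 0.26]
ee_rot: [-3.141, 0.0, -1.571]
force: [-1.4, 1.2, -1.5]
width: 0.0527
```

arm_command(
  targets=[
    [[0,0,0],[0,0,-0.8],0.6],
    [[0,0,0],[0,0,0],0.6],
    [[0,0,0],[0,0,0],0.6],
  ],
)

```text
t: 41.1
eef_pos: [0.6163, -0.0254, 0.2599]
ee_rot: [-3.141, -0.0, -1.57]
force: [-2.7, 0.1, 4.3]
width: 0.0529
```

arm_command(
  targets=[
    [[0,0,0],[0,0,0],0],
    [[0,0,0],[0,0,0],0],
    [[0,0,0],[0,0,0],0],
    [[0,0,0],[0,0,0],0],
    [[0,0,0],[0,0,0],0],
    [[0,0,0],[0,0,20],0],
    [[0,0,0],[0,0,40],0],
    [[0,0,0],[0,0,40],0],
  ],
)

```text
t: 41.9
eef_pos: [0.616, -0.0255, 0.3593]
ee_rot: [3.14, -0.001, -1.571]
force: [1.2, -0.1, 0.9]
width: 0.0877
```

arm_command(
  targets=[
    [[0,0,0],[-2,25,0],0],
    [[0,0,0],[-5,42,0],0],
    [[0,0,0],[-5,42,0],0],
    [[0,0,0],[-5,42,0],0],
    [[0,0,0],[-5,42,0],0],
    [[0,0,0],[-5,42,0],0],
    [[0,0,0],[-5,42,0],0],
    [[0,0,0],[-5,42,0],0],
  ],
)

```text
t: 42.7
eef_pos: [0.5788, 0.2953, 0.3589]
ee_rot: [-3.141, 0.0, -1.571]
force: [1.8, -0.6, -0.5]
width: 0.0876
```

arm_command(
  targets=[
    [[0,0,0],[-5,42,0],0],
    [[0,0,0],[-4,25,0],0],
    [[0,0,0],[-1,10,0],0],
    [[0,0,0],[0,0,0],0],
    [[0,0,0],[0,0,0],0],
  ],
)

```text
t: 43.2
eef_pos: [0.5693, 0.3698, 0.3587]
ee_rot: [3.141, -0.0, -1.571]
force: [-0.2, -0.3, 0.1]
width: 0.0874
```

Target TCP z 0.2625, so down 96.5.

arm_command(
  targets=[
    [[0,0,0],[0,0.7,-20],0],
    [[0,0,0],[0,0,-33],0],
    [[0,0,0],[0,0,-27],0],
    [[0,0,0],[0,0,-12],0],
    [[0,0,0],[0,0,-4],0],
    [[0,0,0],[0,0,0],0],
    [[0,0,0],[0,0,0],0],
  ],
  squeeze=30,
)

```text
t: 43.9
eef_pos: [0.5698, 0.3714, 0.2645]
ee_rot: [-3.14, 0.001, -1.571]
force: [-0.2, 0.6, -0.0]
width: 0.0877
```

arm_command(
  targets=[
    [[0,0,0],[0,0,0],0.6],
    [[0,0,0],[0,0,0],0.6],
    [[0,0,0],[0,0,0],0.6],
    [[0,0,0],[0,0,0],0.6],
    [[0,0,0],[0,0,0],0.6],
    [[0,0,0],[0,0,0],0.6],
  ],
)

```text
t: 44.5
eef_pos: [0.5691, 0.3714, 0.2629]
ee_rot: [3.141, -0.0, -1.571]
force: [-2.2, -0.5, 1.2]
width: 0.0533
```

arm_command(
  targets=[
    [[0,0,0],[0,0,15],0.6],
    [[0,0,0],[0,0,30],0.6],
    [[0,0,0],[0,0,30],0.6],
    [[0,0,0],[2,-20,0],0.6],
    [[0,0,0],[5,-36,0],0.6],
    [[0,0,0],[5,-40,0],0.6],
    [[0,0,0],[5,-40,0],0.6],
    [[0,0,0],[5,-40,0],0.6],
  ],
)

```text
t: 45.3
eef_pos: [0.5907, 0.1932, 0.3376]
ee_rot: [3.14, -0.0, -1.571]
force: [0.9, -0.5, -3.8]
width: 0.054
```

arm_command(
  targets=[
    [[0,0,0],[5,-40,0],0.6],
    [[0,0,0],[3,-30,0],0.6],
    [[0,0,0],[2,-17,0],0.6],
    [[0,0,0],[0.5,-8,0],0.6],
    [[0,0,0],[0,0,0],0.6],
    [[0,0,0],[0,0,-30],0.6],
    [[0,0,0],[0,0,-25],0.6],
    [[0,0,0],[0,0,-10],0.6],
  ],
)

```text
t: 46.1
eef_pos: [0.6008, 0.1012, 0.2703]
ee_rot: [3.138, -0.001, -1.57]
force: [-1.2, -0.8, -5.2]
width: 0.0535
```

arm_command(
  targets=[
    [[0,0,0],[0,0,-4],0.6],
    [[0,0,0],[0,0,-2],0.6],
    [[0,0,0],[0,0,0],0.6],
    [[0,0,0],[0,0,-1.5],0.6],
    [[0,0,0],[0,0,-0.7],0.6],
    [[0,0,0],[0,0,0],0.6],
    [[0,0,0],[0,0,0],0.6],
  ],
)

```text
t: 46.8
eef_pos: [0.6018, 0.1002, 0.2649]
ee_rot: [-3.141, 0.0, -1.571]
force: [-0.2, 0.3, -4.8]
width: 0.0533
```

arm_command(
  targets=[
    [[0,0,0],[0,0,-1],0.6],
    [[0,0,0],[0,0,0],0.6],
    [[0,0,0],[0,0,0],0.6],
  ],
)

```text
t: 47.1
eef_pos: [0.6018, 0.1003, 0.2639]
ee_rot: [-3.141, 0.0, -1.571]
force: [-0.7, -0.2, -1.2]
width: 0.0535
```

arm_command(
  targets=[
    [[0,0,0],[0,0,-0.7],0.6],
    [[0,0,0],[0,0,0],0.6],
    [[0,0,0],[0,0,0],0.6],
  ],
)

```text
t: 47.4
eef_pos: [0.6018, 0.1003, 0.2639]
ee_rot: [-3.141, 0.0, -1.57]
force: [-3.6, -0.7, 5.4]
width: 0.0532
```

arm_command(
  targets=[
    [[0,0,0],[0,0,0],0],
    [[0,0,0],[0,0,0],0],
    [[0,0,0],[0,0,0],0],
    [[0,0,0],[0,0,0],0],
    [[0,0,0],[0,0,0],0],
    [[0,0,0],[0,0,20],0],
    [[0,0,0],[0,0,40],0],
    [[0,0,0],[0,0,40],0],
  ],
)

```text
t: 48.2
eef_pos: [0.6016, 0.1002, 0.3634]
ee_rot: [3.14, -0.001, -1.571]
force: [1.1, 1.0, 0.3]
width: 0.0875
```

arm_command(
  targets=[
    [[0,0,0],[0,0,30],0],
    [[0,0,0],[-6,-16,11],0],
    [[0,0,0],[-7,-16,0],0],
    [[0,0,0],[0,0,0],0],
    [[0,0,0],[0,0,0],0],
    [[0,0,0],[0,0,0],0],
  ],
)

```text
t: 48.8
eef_pos: [0.5886, 0.068, 0.4027]
ee_rot: [3.14, -0.001, -1.571]
force: [0.3, 0.3, 1.1]
width: 0.0873
```

Run:
```python
from m1 import *
im,d,p,s=snap('wrist','b');print(s['t'],s['eef_pos'],s['ee_rot'],s['width']);V['b']=load('wrist','b');snap('scene','b')
for nm,px,z in(('hub',(309,229),.115),('cap',(361,149),.121)):
    r=22 if nm=='hub' else 26
    h,im,m,p=sub('b',(px[0]-r,px[1]-r,px[0]+r,px[1]+r))
    c=cen(m&((h[...,2]>110) if nm=='hub' else (h[...,2]<185)&(h[...,2]>145)&(h[...,0]<60)),px);print(nm,c[0],onplane(p,[c[0]],z))
h,im,m,p=sub('b',(262,46,316,102));c=cen(m&(h[...,2]<120),(289,75));print('tin',c[0],onplane(p,[c[0]],.11))
```

```text
48.8 [0.58855967 0.06804248 0.40269105] [ 3.13976402e+00 -6.85086652e-04 -1.57117365e+00] 0.08731856463210784
hub (305.947021484375, 230.12701416015625) [[0.60217166 0.09991892 0.115     ]]
cap (359.3650207519531, 149.8199920654297) [[0.55953945 0.03151654 0.121     ]]
tin (285.5944519042969, 75.43888092041016) [[ 0.61660094 -0.0247858   0.11      ]]
```

View pics/wristb.png

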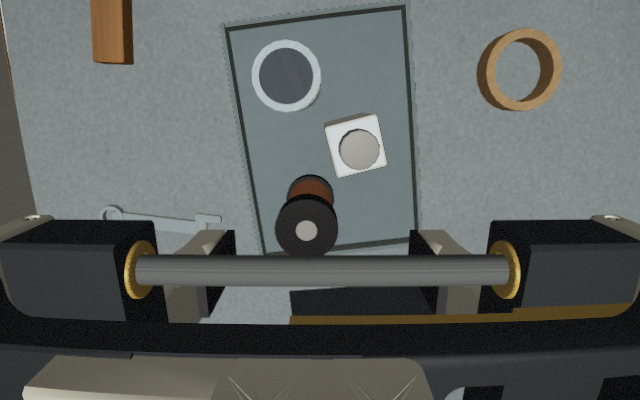

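View pics/sceneb.png

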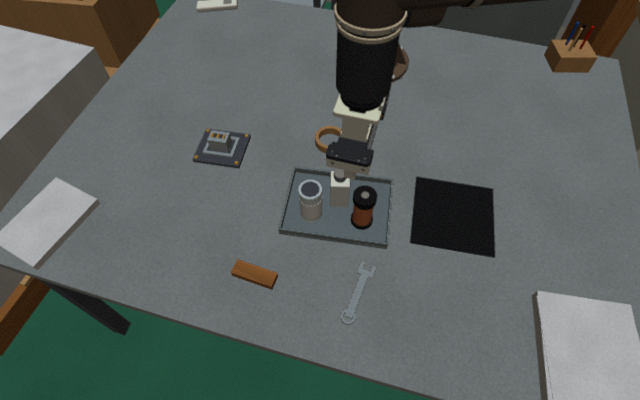

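The tin (286,75), bottle (359,150) and reel (306,230) all stand in the tray within about 1 mm of their start positions. The head is in the nest, the bystanders look unmoved, and the arm is clear.

```bash
python3 -c "
from station import *
print(job_done())"
```

```text
the job is handed in; nothing more can be done
None
```

I moved the reel, tin and bottle upright onto the mat and set the head in the nest. Then I stood the bottle, tin and reel back in the tray, and handed the job in at about 49 s of the 136 s allowed.

**Last checks:**
- **Supplies:** by wrist camera, the tin, bottle and reel each stand upright within about 1 mm of where they started.
- **Head:** it measured about 1 mm from the nest's centre and within about 0.1° of its alignment, seated and released. The last scene picture still shows it in the nest.
- **Tape, block and wrench:** they look unmoved in the last pictures; I did not measure their positions.
- **Gripper:** it was open and well clear of everything.

**Irregular readings:**
- **Force:** there were two brief readings at the end of descents. One was about 26 N, as the bottle met the mat. The other was about 32 N upward (19 N sideways), with the jaws open over the head, and I could not tie it to any contact. A check afterwards found nothing disturbed.
- **Depth check:** a crude depth average over the head in the nest had a large spread (18 mm), so I did not rely on it.

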